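Close the brush-washing pot: catch the lid's thread backward, then screw it home

TASK

Close the metal brush-washing pot with its metal screw lid: set the lid level on the mouth with its wooden bar in line with the long side of the pot's board, so that it stands on top of the thread. Then feel for the start of the thread by turning the lid backward (anticlockwise from above) until it drops a step, and turn it forward (clockwise) until it stops, fully home. Never force it, and leave the other things alone.

Things in the scene. Friction and masses are not known exactly. Their poses are not given: they have to be found in the camera images.
- lid: Round steel screw lid, 84 mm across, 0.1 to 0.15 kg, lying open side down on a plywood board (its top 22 mm above the table). Origin: centre of its open underside, at the skirt's lower edge; z up; 23 mm high without its bar. Inside the skirt's lower edge, towards +x, +y, -x and -y, sit four lugs 3 mm high, 14 degrees wide, tips on a 30 mm radius. It fits either way round.
- lid_bar (a point): Centre of the dark wooden grip bar on top of the lid, on its axis, 35.5 mm above the lid's origin. The bar runs along the lid's x axis: 46 mm long, 14 mm thick (along y), 26 mm high (from 23 to 49 mm above the lid's origin).
- pot: Round steel pot, 80 mm across, on the centre of a wooden board 124 x 84 x 14 mm that is screwed down. Origin: centre of the board's underside, x along the board's long side, z up. Its neck stands up to 91 mm: a smooth tip 56 mm across, tapered to 49 mm at the top, which guides the lugs with 2 mm play, and below it four equal threads a quarter turn apart.
- pot_mouth (a point): On the pot's axis, level with the threads' flat top faces, 86 mm up. Set on with the bar along the board (within 8 degrees), the lid's lugs stand on these faces and its origin is here. Each face is 55 degrees long; its clockwise end (from above) is a stop 4 mm higher, its other end an open gap 27 degrees wide, then the next stop. Where the gaps lie varies 18 degrees either way, unmeasured.
- pot_step (a point): On the axis, 7 mm below pot_mouth: the lid's origin after it drops into the gaps. From the top faces turn it backward (anticlockwise) 2 to 54 degrees under a light press; forward only jams. Over the gaps the press finds no support and the lid goes down 7 mm. In the gap it has only 13 degrees of play: farther backward it hits stops.
- pot_home (a point): On the axis, 12 mm below pot_mouth: the lid's origin when home. From the step turn forward (clockwise) 52 to 70 degrees, following it down 5 mm with a light press, until the torque rises at the stops. A press of 2 to 5 N and under 0.15 N m turn it; 0.2 N m means stopped. Contact forces between lid and pot above 40 N, summed over the lugs, harm the thread.
- eraser_1: Bystander, to be left alone: off-white eraser, 22x52x13 mm. Origin: centre of its underside.
- tub_lid: Bystander, to be left alone: plain white plastic tub lid lying flat, no bar, not for the pot, 95x95x8 mm. Origin: centre of its underside.
- masking_tape: Bystander, to be left alone: roll of masking tape lying flat, 96x95x25 mm. Origin: centre of its underside.
- tube_f4: Bystander, to be left alone: paint tube lying flat, 49x125x28 mm. Origin: centre of its underside.
- eraser_2: Bystander, to be left alone: reddish eraser, 28x45x12 mm. Origin: centre of its underside.

How it is judged (in metres and radians):
On the way, in this order (a step that is already met when the one before it is completed fails the run):
1. the lid stands level on top of the thread (z of lid in the frame of pot_mouth between -0.002 and 0.002 m and angle between lid's own z axis and vertical below 0.06 rad and horizontal distance between lid and pot_mouth below 0.004 m), for 0.2 s.
2. the lid has dropped the step into the gaps of the thread, still level (z of lid in the frame of pot_mouth between -0.0105 and -0.005 m and angle between lid's own z axis and vertical below 0.06 rad and horizontal distance between lid and pot_mouth below 0.004 m), for 0.2 s.
At the end, for the whole second after the job is handed in: The lid is screwed home: its origin 11 to 14.5 mm below the top faces of the thread (site pot_mouth), within 4 mm of the pot's axis, level within 0.04 rad and at rest (z of lid in the frame of pot_mouth between -0.0145 and -0.011 m and angle between lid's own z axis and vertical below 0.04 rad and horizontal distance between lid and pot_mouth below 0.004 m and linear speed of lid below 0.01 m/s); the robot touches nothing.
It fails at once if the lid is forced: contact force between lid and pot above 40 N (contact force between lid and pot above 40 N).
It fails at once if a bystander is shoved more than 4 cm (distance of any of eraser_1, tub_lid, masking_tape, tube_f4, eraser_2 from where it was at the start of the episode above 0.04 m).
It also fails if it takes over 72 s, if anything falls off the work surface, if the arm or the gripper's body presses on something with over 40 N, if the wrist force passes 120 N, or if a joint passes its speed limit or range.

ROBOT

A 6-joint arm with a two-finger parallel gripper is mounted at the origin on a cart in front of the work surface, level with it; the furniture and walls round the work are solid. World frame = base frame: x ahead of the robot, y to its left, z up, the work surface at z = 0. Lengths are in m, angles in degrees, forces in N, time in s.
With the tool pointing down it reaches from about 0.4 to 0.825 m from the base axis. Payload 7 kg.
Tool frame: the origin (TCP) lies at the very end of the fingers, on their centre line; the grasp point (between the pads) lies r.pinch_z behind it (r.pinch_z is the distance from the TCP to the grasp point, in m); z points along the fingers, y is the direction in which the jaws open and shut (so a half turn about z gives the same grasp; the last joint's range is limited). The gripper opens to 88 mm and grips with 3 to 60 N. Pads are 19 mm wide; open, the fingers measure 130 mm over their backs; the gripper's body (78 mm by 193 mm) begins 47 mm behind the grasp point.
Start: joints at [-55.743, 20.546, 0.682, 0, -70.136, -16.507], TCP at [0.206, -0.643, 0.227] pointing down, gripper open.
Joint ranges: [-176.03, 176.03], [-82.01, 121.73], [-58.28, 71.71], [-173.87, 95.51], [-174.79, -0.11], [-173.66, 173.66]. Speed limits (degrees/s): [136.94, 136.94, 172.46, 180, 180, 180].

INTERFACE

Orientations are given as [roll, pitch, yaw] about the fixed x, y, z axes, in that order (R = Rz(yaw) Ry(pitch) Rx(roll)).
In Python, from plant import r gives the robot as it stands. The module is installed in compiled form; this text tells all that it offers.
- The arm moves only by the tool servo_tool, never from a script. Its argument "steps" is a list of rows, each a list of 5 numbers: the finger opening in cm, from 0 to 8.76, then the shift along the tool's x, y, z in cm, then the turn about the tool's z in degrees. In form: [[fingers, x, y, z, spin], ...]. A call has 1 to 8 rows; each row shifts and turns the commanded pose from where the row before left it, along the tool's axes as they then stand; what a row does not reach is not made up. A row lasts 1/8 s, in which the tool goes at most 62.5 mm and 10.7 degrees, less where a joint would pass 70% of its speed; a pose out of reach is approached as far as the arm can. A call with a gripper value outside its range is refused whole. The fingers move at their own pace and stop on an object; "squeeze" is the grip in N (left out, the last holds). Time passes only in rows, so rows that do not move let the fingers close. It gives the time, the measured TCP pose, the force and the opening at its end, in the units of the state.
- r.get_state(): the state, without advancing time (a new reading comes with each control period).
- r.capture(name): name is "scene" or "top" or "wrist"; returns the picture (400x640x3 uint8, red, green, blue); there is no depth.
- r.calibration(name): a dict with "K" (3x3 intrinsics, pixels), "rvec" (rotation vector, rad) and "tvec" (3), from world to camera coordinates, as OpenCV has them; the wrist camera has in their place "tool_from_camera" (4x4, takes a point from camera to tool coordinates, whose origin is the TCP and whose axes are the flange's). Camera axes: x right, y down, z forward; pixel columns grow to the right and rows downward; lengths in m; the calibration is good to about 2 mm. A picture is of the moment at which its call begins: read the wrist's pose just before it. calibration takes no time and is no camera call.
- r.close_job(): hands the job in, once; it reports no verdict.
The state is a dict: "time_s": time; "joints": joint angles; "qd": joint speeds; "joint_torque": joint torques, N m; "tcp_pos": TCP position; "eef_rot": TCP orientation; "contact_force": force on the tool from outside, world axes, zero at the start; "moment": the same for the moment, N m; "gripper_width": finger opening in m.
Only numpy, scipy, OpenCV 4.12 (cv2) and the standard library are available. Lean on these libraries where they do the work, as an engineer would, in place of code of your own. Each camera call takes 0.05 s, during which the arm holds its last target.

## Working session

There is one attempt and no reset: what is moved stays moved. The work goes in short steps, Python scripts to look and compute and a tool call to move; the robot and the scene stay as the last step left them, time stands still between calls to the robot, and variables do not carry over. Pictures are saved under pics/ and viewed, and the job is handed in when it is done.

Besides the shell and the picture viewer there is one more tool, called as name(argument=value, ...) on one line, values as JSON. servo_tool: Moves the arm, as the interface text tells. Its arguments: {"type":"object","properties":{"steps":{"type":"array","items":{"type":"array","items":{"type":"number"}}},"squeeze":{"type":"number"}},"required":["steps"]}

```bash
mkdir -p pics
python3 - <<'E'
from plant import r
import cv2,numpy as np
print(r.get_state(), r.pinch_z)
for n in ["scene","top","wrist"]:
    im=r.capture(n); cv2.imwrite(f"pics/{n}0.png",im[:,:,::-1]); print(n,r.calibration(n))
E
```

```text
{'time_s': 0.0, 'joints': array([-5.57427493e+01,  2.05935682e+01,  6.34341625e-01, -1.98487800e-02,
       -7.01365170e+01, -1.65079690e+01]), 'qd': array([-0.06109141,  0.05918654, -0.09255162,  0.00804697, -0.0151554 ,
        0.06107771]), 'joint_torque': array([-5.81727954e-05, -5.82714736e+01,  2.93064737e+01,  6.99727044e+00,
        6.98617485e-03, -1.70139865e-04]), 'tcp_pos': array([ 0.20561171, -0.64240999,  0.22560379]), 'eef_rot': array([ 1.79902901e+02, -9.31814380e-03, -1.62257470e+02]), 'contact_force': array([-0.36618059,  0.39433798,  0.36622477]), 'moment': array([-0.01000538,  0.01061135,  0.02437694]), 'gripper_width': 0.08742820530834074} 0.0188
scene {'K': array([[402.77615817,   0.        , 322.63339078],
       [  0.        , 402.77615817, 193.85828967],
       [  0.        ,   0.        ,   1.        ]]), 'rvec': array([ 1.05911531, -2.33568604,  1.12373912]), 'tvec': array([0.41368846, 0.32774848, 0.66264654])}
top {'K': array([[500.37915177,   0.        , 316.58686297],
       [  0.        , 500.37915177, 193.72694802],
       [  0.        ,   0.        ,   1.        ]]), 'rvec': array([ 2.18926985, -2.14522876,  0.14125927]), 'tvec': array([0.03697489, 0.59343338, 1.1547036 ])}
wrist {'K': array([[279.57491279,   0.        , 315.5172509 ],
       [  0.        , 279.57491279, 195.16466483],
       [  0.        ,   0.        ,   1.        ]]), 'tool_from_camera': array([[-1.40245480e-04, -9.62103602e-01, -2.72684138e-01,
         7.31827322e-02],
       [ 9.99999504e-01, -4.03827211e-04,  9.10497423e-04,
        -1.03252509e-04],
       [-9.86110125e-04, -2.72683875e-01,  9.62103182e-01,
        -1.58587261e-01],
       [ 0.00000000e+00,  0.00000000e+00,  0.00000000e+00,
         1.00000000e+00]])}
```

View pics/scene0.png

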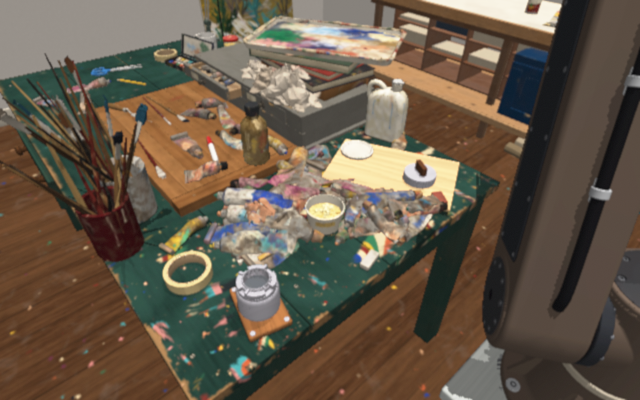

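View pics/top0.png

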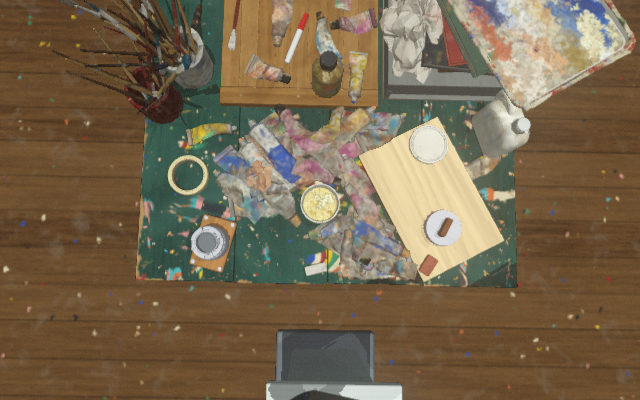

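View pics/wrist0.png

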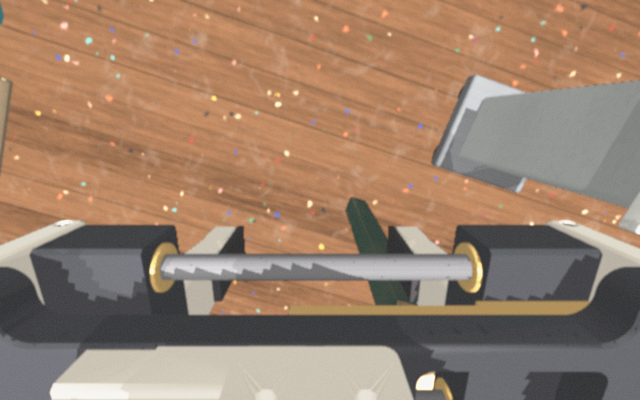

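Top view: the lid with its dark bar is at about (443,228), the pot at (209,241) on its orange board, and a reddish eraser lies near the lid at (428,265). Next I'll zoom in to segment them.

```bash
cat > h.py <<'E'
import cv2,numpy as np
from plant import r
def ray(n,uv,z):
    c=r.calibration(n); R=cv2.Rodrigues(c["rvec"])[0]; t=c["tvec"]
    o=-R.T@t
    p=cv2.undistortPoints(np.array(uv,float).reshape(-1,1,2),c["K"],None)[:,0]
    d=np.c_[p,np.ones(len(p))]@R
    return o+d*((z-o[2])/d[:,2])[:,None]
def proj(n,P):
    c=r.calibration(n); return cv2.projectPoints(np.array(P,float).reshape(-1,1,3),c["rvec"],c["tvec"],c["K"],None)[0][:,0]
def rayw(st,uv,z):
    from scipy.spatial.transform import Rotation as Ro
    c=r.calibration("wrist"); T=np.eye(4);T[:3,:3]=Ro.from_euler('xyz',st["eef_rot"],degrees=True).as_matrix();T[:3,3]=st["tcp_pos"]
    T=T@c["tool_from_camera"]
    p=cv2.undistortPoints(np.array(uv,float).reshape(-1,1,2),c["K"],None)[:,0]
    d=np.c_[p,np.ones(len(p))]@T[:3,:3].T;o=T[:3,3]
    return o+d*((z-o[2])/d[:,2])[:,None]
E
python3 - <<'E'
import cv2,numpy as np
im=cv2.imread("pics/top0.png")
a=cv2.resize(im[195:285,385:475],None,fx=4.4,fy=4.4,interpolation=cv2.INTER_CUBIC)
b=cv2.resize(im[200:290,165:255],None,fx=4.4,fy=4.4,interpolation=cv2.INTER_CUBIC)
cv2.imwrite("pics/crop0.png",np.hstack([a,b]))
s=cv2.imread("pics/scene0.png")
cv2.imwrite("pics/crop1.png",np.hstack([cv2.resize(s[255:345,215:305],None,fx=4.4,fy=4.4,interpolation=cv2.INTER_CUBIC),cv2.resize(s[135:225,375:465],None,fx=4.4,fy=4.4,interpolation=cv2.INTER_CUBIC)]))
E
```

```text
(no output)
```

View pics/crop0.png

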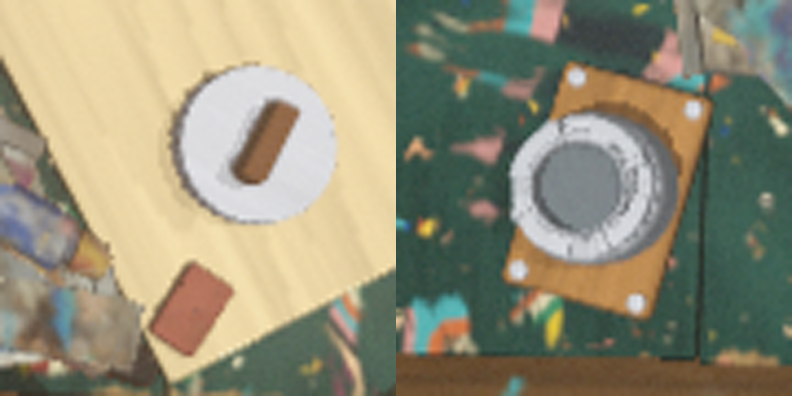

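View pics/crop1.png

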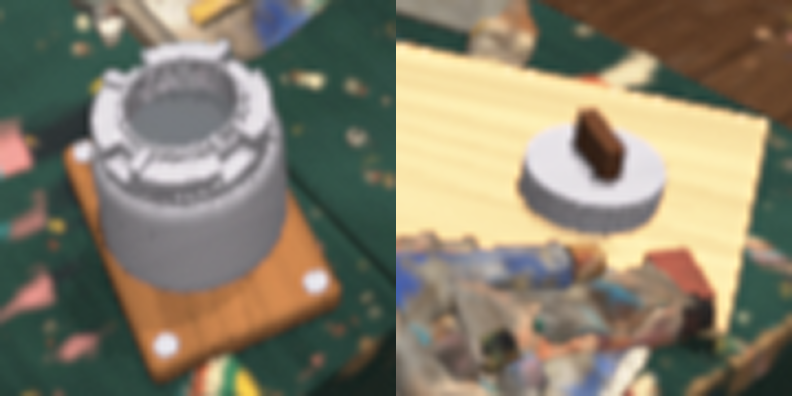

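Run:
```python
from h import *
im=cv2.imread("pics/top0.png"); hsv=cv2.cvtColor(im,cv2.COLOR_BGR2HSV)
# screws
s=np.array([[577,77],[693,109],[636,303],[518,270]],float); s[:,0]-=396; s=s/4.4+[165,200]-.5+.5/4.4
P=ray("top",s,.0155); print(P); print("ctr",P.mean(0), "long", np.degrees(np.arctan2(*( (P[3]+P[2]-P[0]-P[1])[[1,0]]))), np.degrees(np.arctan2(*((P[1]-P[0])[[1,0]]))),np.linalg.norm(P[3]-P[0]),np.linalg.norm(P[1]-P[0]))
# board corners
m=np.zeros(im.shape[:2],np.uint8); sub=hsv[205:285,180:245]
mm=((sub[...,0]<20)&(sub[...,1]>110)&(sub[...,2]>110)).astype(np.uint8)*255
mm=cv2.morphologyEx(mm,cv2.MORPH_OPEN,np.ones((2,2)))
cs=cv2.findContours(mm,0,1)[0]; pts=np.vstack([c for c in cs if cv2.contourArea(c)>30])[:,0]+[180,205]
W=ray("top",pts,.014)[:,:2]; rr=cv2.minAreaRect((W*1000).astype(np.float32)); print("board",rr)
# bar
sub=hsv[195:285,385:475]; b=((sub[...,0]<15)&(sub[...,1]>100)&(sub[...,2]<150)).astype(np.uint8)*255
for c in cv2.findContours(b,0,1)[0]:
    if cv2.contourArea(c)>20:
        q=c[:,0]+[385,195]; W=ray("top",q,.071)[:,:2]*1000; print("bar?",cv2.minAreaRect(W.astype(np.float32)),q.mean(0))
# lid disc
w=((sub[...,1]<40)&(sub[...,2]>150)).astype(np.uint8)*255
w=cv2.morphologyEx(w,cv2.MORPH_OPEN,np.ones((3,3)))
for c in cv2.findContours(w,0,1)[0]:
    if cv2.contourArea(c)>200:
        h=cv2.convexHull(c)[:,0]+[385,195]; W=ray("top",h,.045)[:,:2]*1000; print("lid",cv2.fitEllipse(W.astype(np.float32)),cv2.minEnclosingCircle(W.astype(np.float32)))
# neck outer flange / mouth hole
g=im[200:290,165:255]; gh=cv2.cvtColor(g,cv2.COLOR_BGR2HSV)
d=((gh[...,1]<60)&(gh[...,2]<140)&(gh[...,2]>90)).astype(np.uint8)*255
for c in cv2.findContours(d,1,1)[0]:
    if cv2.contourArea(c)>100:
        q=c[:,0]+[165,200]; e=cv2.fitEllipse(q.astype(np.float32)); print(e, ray("top",[e[0]],.0885))
```

```text
[[0.53281356 0.31297204 0.0155    ]
 [0.51669775 0.24934605 0.0155    ]
 [0.4118395  0.27584583 0.0155    ]
 [0.42820202 0.33992604 0.0155    ]]
ctr [0.47238821 0.29452249 0.0155    ] long 165.68443397616065 -104.21350500622364 0.10802820205983171 0.06563524705178185
board ((469.2420654296875, 291.585205078125), (82.7569808959961, 124.71405792236328), 75.88018035888672)
bar? ((516.8455810546875, -246.0915069580078), (14.205413818359375, 43.702369689941406), 63.05549621582031) [445.02439024 227.26829268]
lid ((518.0396728515625, -249.5526885986328), (82.90023803710938, 84.62382507324219), 78.77420043945312) ((517.7236328125, -249.59307861328125), 42.50737380981445)
((205.52658081054688, 242.0481719970703), (18.748781204223633, 19.618074417114258), 64.59765625) [[0.47222482 0.29576277 0.0885    ]]
((181.87005615234375, 246.7892608642578), (48.11175537109375, 89.9897689819336), 80.97944641113281) [[0.46066083 0.34789351 0.0885    ]]
```

The pot is at about (0.472, 0.294) and its board's long side lies at -14°. The lid is at about (0.517, -0.249) with its bar at about -27°. First I'll plan the approach.

```bash
cat >> h.py <<'E'
from scipy.spatial.transform import Rotation as Ro
def plan(tgt,yaw=None,st=None):
    st=st or r.get_state(); R=Ro.from_euler('xyz',st["eef_rot"],degrees=True).as_matrix()
    d=R.T@(np.array(tgt)-st["tcp_pos"])*100
    print("t",round(st["time_s"],2),"tcp",st["tcp_pos"].round(4),"rot",st["eef_rot"].round(2),"F",st["contact_force"].round(2),"M",st["moment"].round(3),"w",round(st["gripper_width"],4))
    print("shift cm",d.round(2), "spin", None if yaw is None else round((st["eef_rot"][2]-yaw+180)%360-180,2))
E
python3 - <<'E'
from h import *
plan([.517,-.249,.19],-27)
E
```

```text
t 0.15 tcp [ 0.2056 -0.6425  0.2259] rot [ 1.7993e+02 -1.0000e-02 -1.6225e+02] F [-0.4  -0.51  0.07] M [-0.017  0.013  0.063] w 0.0876
shift cm [-41.65  27.99   3.61] spin -135.25
```

servo_tool(steps=[[8,-5,3.4,0.4,0],[8,-5,3.4,0.4,0],[8,-5,3.4,0.4,0],[8,-5,3.4,0.4,0],[8,-5,3.4,0.4,0],[8,-5,3.4,0.4,0],[8,-5,3.4,0.4,0],[8,-5,3.4,0.4,0]])

```text
time_s: 1.15
tcp_pos: [0.5047, -0.26, 0.1945]
eef_rot: [-180.0, 0.0, -162.2]
contact_force: [1.0, -0.2, 0.1]
gripper_width: 0.0799
```

servo_tool(steps=[[8,-1.6,0.8,0.4,0],[8,0,0,0,-10.6],[8,0,0,0,-10.6],[8,0,0,0,-10.6],[8,0,0,0,-10.6],[8,0,0,0,-10.6],[8,0,0,0,-10.6],[8,0,0,0,-10.6]])

```text
time_s: 2.15
tcp_pos: [0.5161, -0.2498, 0.1903]
eef_rot: [180.0, 0.0, -87.7]
contact_force: [-0.1, 0.7, 0.9]
gripper_width: 0.0802
```

servo_tool(steps=[[8,0,0,0,-10.6],[8,0,0,0,-10.6],[8,0,0,0,-10.6],[8,0,0,0,-10.6],[8,0,0,0,-10.6],[8,0,0,0,-8],[8,0,0,0,0],[8,0,0,0,0]])

```text
time_s: 3.15
tcp_pos: [0.5164, -0.2496, 0.1905]
eef_rot: [180.0, 0.0, -27.3]
contact_force: [-0.2, -0.0, -0.5]
gripper_width: 0.0799
```

Run:
```python
from h import *
plan([.517,-.248,.14],-27)
st=r.get_state(); print(st["joints"])
im=r.capture("wrist"); cv2.imwrite("pics/w1.png",im[:,:,::-1]); np.save("w1.npy",np.r_[st["tcp_pos"],st["eef_rot"]])
```

```text
t 3.15 tcp [ 0.5164 -0.2496  0.1905] rot [ 1.800e+02  1.000e-02 -2.725e+01] F [-0.22 -0.03 -0.49] M [-0.101  0.174  0.009] w 0.0799
shift cm [-0.02 -0.17  5.05] spin -0.25
[-6.26356371e+00  1.25924231e+01 -1.53764445e+01 -1.70357047e-03
 -6.20454853e+01  6.90127132e+01]
```

View pics/w1.png

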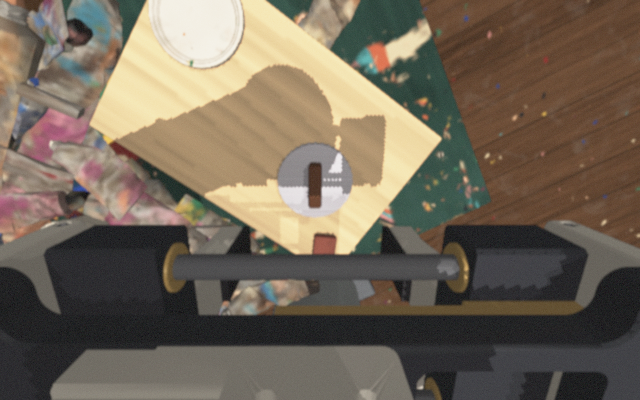

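The lid's bar runs almost straight along the image columns, with its centre near (315,183), so the yaw is nearly right.

Run:
```python
from h import *
im=cv2.imread("pics/w1.png"); v=np.load("w1.npy"); st=dict(tcp_pos=v[:3],eef_rot=v[3:])
c=im[135:225,270:360]; cv2.imwrite("pics/w1c.png",cv2.resize(c,None,fx=6,fy=6,interpolation=cv2.INTER_NEAREST))
b=(c.max(2)<95).astype(np.uint8)*255
for k in cv2.findContours(b,0,1)[0]:
    if cv2.contourArea(k)>80:
        q=k[:,0]+[270,135]; print(cv2.boundingRect(k),cv2.minAreaRect(q.astype(np.float32)))
        for z in(.071,):
            W=rayw(st,q,z)[:,:2]*1000; print("bar",z,cv2.minAreaRect(W.astype(np.float32)))
hsv=cv2.cvtColor(c,cv2.COLOR_BGR2HSV)
w=((hsv[...,1]<38)&(c.min(2)>90)).astype(np.uint8)*255; w=cv2.morphologyEx(w,cv2.MORPH_OPEN,np.ones((3,3)))
k=max(cv2.findContours(w,0,1)[0],key=cv2.contourArea); h=cv2.convexHull(k)[:,0]+[270,135]
W=rayw(st,h,.045)[:,:2]*1000; print("lid",cv2.minEnclosingCircle(W.astype(np.float32)),cv2.fitEllipse(W.astype(np.float32)))
```

```text
(38, 28, 13, 33) ((314.0, 179.0), (32.0, 12.0), 90.0)
bar 0.071 ((527.5404663085938, -253.19850158691406), (12.29401969909668, 33.34952163696289), 62.99209976196289)
lid ((520.251953125, -250.1376190185547), 42.37101745605469) ((520.2670288085938, -249.91139221191406), (82.8384780883789, 84.52143859863281), 52.927547454833984)
```

View pics/w1c.png

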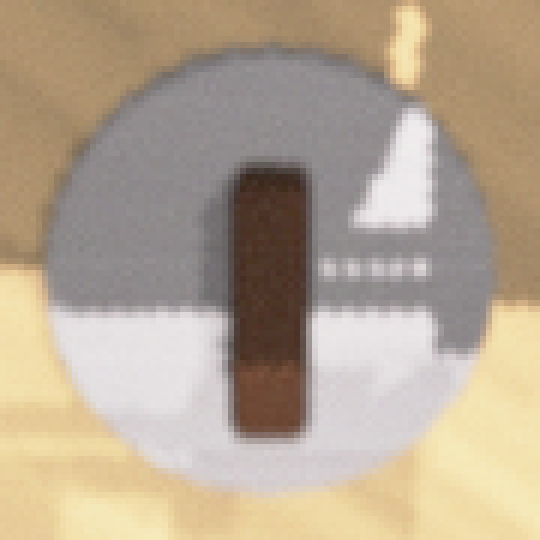

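servo_tool(steps=[[4,0.2,-0.1,4,0],[4,0,0,5,0],[4,0,0,3.5,0],[4,0,0,1.6,0],[4,0,0,0,0],[4,0,0,0,0]], squeeze=35)

```text
time_s: 3.95
tcp_pos: [0.52, -0.2497, 0.051]
eef_rot: [-180.0, -0.1, -27.1]
contact_force: [0.4, 0.5, 0.8]
gripper_width: 0.0403
```

Run:
```python
from h import *
plan([.5195,-.250,.047],-27)
st=r.get_state()
im=r.capture("wrist"); cv2.imwrite("pics/w2.png",im[:,:,::-1])
```

```text
t 3.95 tcp [ 0.52   -0.2497  0.051 ] rot [-1.7997e+02 -1.3000e-01 -2.7050e+01] F [0.35 0.46 0.8 ] M [-0.047  0.163  0.05 ] w 0.0403
shift cm [-0.03  0.05  0.4 ] spin -0.05
```

View pics/w2.png

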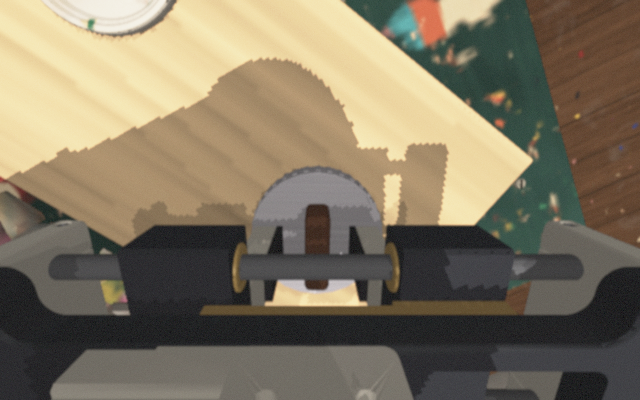

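The bar is centred between the fingers at about (317,247). I'll go down 3 mm and grip.

servo_tool(steps=[[4,0,0.05,0.3,0],[1,0,0,0,0],[1,0,0,0,0],[1,0,0,0,0],[1,0,0,0,0],[1,0,0,0,0]], squeeze=35)

```text
time_s: 4.75
tcp_pos: [0.5187, -0.2498, 0.0466]
eef_rot: [180.0, -0.0, -27.0]
contact_force: [-1.1, 0.5, 1.2]
gripper_width: 0.0139
```

Run:
```python
from h import *
plan([.5195,-.250,.047],-27)
```

```text
t 4.75 tcp [ 0.5187 -0.2498  0.0466] rot [180.    -0.   -27.04] F [-1.07  0.52  1.23] M [0.042 0.32  0.022] w 0.0139
shift cm [ 0.08 -0.02 -0.04] spin -0.04
```

servo_tool(steps=[[1,0,0,-1,0],[1,0,0,-3,0],[1,0,0,-5,0],[1,0,0,-5,0],[1,0,0,-2,0],[1,0,0,0,0]])

```text
time_s: 5.5
tcp_pos: [0.5195, -0.25, 0.209]
eef_rot: [-179.9, -0.2, -27.0]
contact_force: [0.5, 0.6, -1.9]
gripper_width: 0.0137
```

Run:
```python
from h import *
plan([.4715,.2945,.205],-14.2)
st=r.get_state()
im=r.capture("wrist"); cv2.imwrite("pics/w3.png",im[:,:,::-1]);np.save("w3.npy",np.r_[st["tcp_pos"],st["eef_rot"]])
```

```text
t 5.5 tcp [ 0.5195 -0.25    0.209 ] rot [-179.93   -0.23  -27.05] F [ 0.55  0.62 -1.92] M [-0.093  0.179  0.019] w 0.0137
shift cm [-29.03 -46.31   0.34] spin -12.85
```

View pics/w3.png

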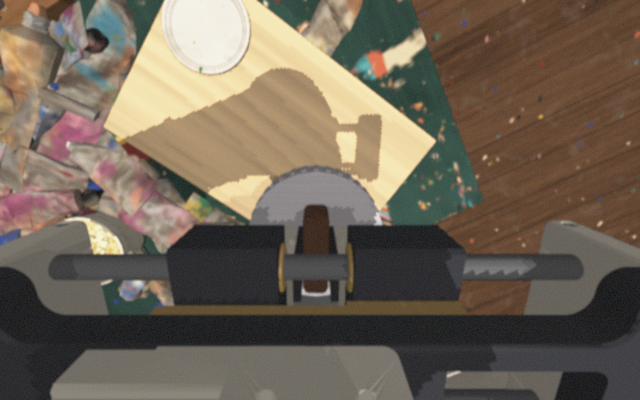

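```bash
cat > lidtool.py <<'E'
from h import *
from scipy.optimize import least_squares
def lid_in_tool(im,zt):
    # im BGR; returns centre in tool xy (m), fixed radius 42mm
    c=im[150:226,235:395].copy(); hsv=cv2.cvtColor(c,cv2.COLOR_BGR2HSV)
    w=((hsv[...,1]<45)&(c.min(2)>70)).astype(np.uint8)*255; w=cv2.morphologyEx(w,cv2.MORPH_OPEN,np.ones((3,3)))
    k=max(cv2.findContours(w,0,1)[0],key=cv2.contourArea); h=cv2.convexHull(k)[:,0]+[235,150]
    h=h[(h[:,1]<222)]
    st=dict(tcp_pos=np.zeros(3),eef_rot=np.zeros(3))
    W=rayw(st,h,zt)[:,:2]
    f=lambda p:np.hypot(*(W-p[:2]).T)-.042
    s=least_squares(f,[0,0],loss="soft_l1",f_scale=.0005); g=least_squares(lambda p:np.hypot(*(W-p[:2]).T)-p[2],[0,0,.042],loss="soft_l1",f_scale=.0005)
    print(len(h),"ctr",s.x.round(5),"rms",np.sqrt((s.fun**2).mean()).round(5),"free",g.x.round(5)); return s.x,h
E
python3 - <<'E'
from lidtool import *
im=cv2.imread("pics/w3.png"); lid_in_tool(im,.0016)
E
```

```text
19 ctr [ 0.00358 -0.00019] rms 0.00076 free [ 5.380e-03 -8.000e-05  4.047e-02]
```

servo_tool(steps=[[1,0,0,0,-6.4],[1,0,0,0,-6.4],[1,-0.9,-2.6,0,0],[1,-1.6,-4.5,0,0],[1,-1.8,-5.2,0,0],[1,-1.8,-5.2,0,0],[1,-1.8,-5.2,0,0],[1,-1.8,-5.2,0,0]])

```text
time_s: 6.55
tcp_pos: [0.492, 0.0459, 0.2053]
eef_rot: [179.9, 0.1, -14.3]
contact_force: [0.9, -0.4, -0.9]
gripper_width: 0.0135
```

servo_tool(steps=[[1,-1.8,-5.2,0,0],[1,-1.8,-5.2,0,0],[1,-1.8,-5.2,0,0],[1,-1.6,-4.5,0,0],[1,-1,-2.4,1,0],[1,0,0,2,0],[1,0,0,0,0],[1,0,0,0,0]])

```text
time_s: 7.55
tcp_pos: [0.4711, 0.2818, 0.1764]
eef_rot: [179.9, 0.0, -14.3]
contact_force: [0.4, 0.0, -0.7]
gripper_width: 0.0137
```

Run:
```python
from h import *
plan([.4700,.2945,.145],-14.2)
print(r.get_state()["joints"].round(1))
for n in("scene","top"): cv2.imwrite(f"pics/{n}4.png",r.capture(n)[:,:,::-1])
s=cv2.imread("pics/scene4.png");t=cv2.imread("pics/top4.png")
cv2.imwrite("pics/c4.png",np.hstack([cv2.resize(s[200:350,190:340],None,fx=2.66,fy=2.66,interpolation=cv2.INTER_CUBIC),cv2.resize(t[165:315,135:285],None,fx=2.66,fy=2.66,interpolation=cv2.INTER_CUBIC)]))
```

```text
t 7.55 tcp [0.4711 0.2818 0.1764] rot [ 1.7994e+02  1.0000e-02 -1.4260e+01] F [ 0.35  0.03 -0.68] M [-0.042  0.06  -0.001] w 0.0137
shift cm [-0.42 -1.2   3.14] spin -0.06
[ 51.3  11.  -19.4   0.  -59.6  24.4]
```

View pics/c4.png

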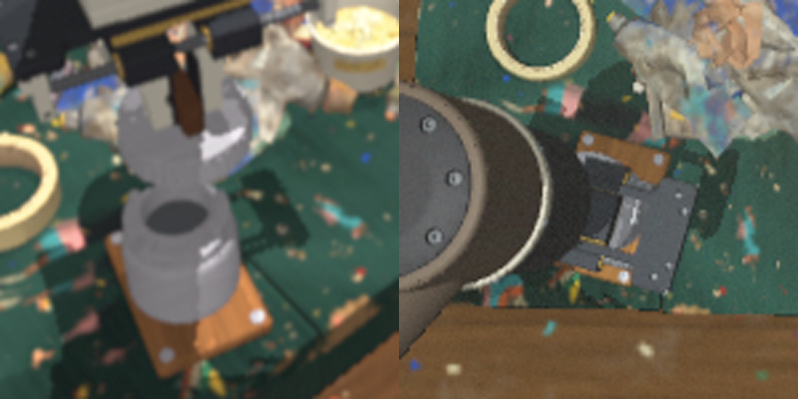

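Run:
```python
from h import *
# screws refined centroid in both views
for n,off,guess in(("top",None,[[206,217.5],[232.3,224.7],[219.4,268.8],[192.7,261.3]]),("scene",None,[[233.6,289.5],[286.8,318.9],[252.7,333.4]])):
    im=cv2.imread(f"pics/{n}0.png"); L=[]
    for g in guess:
        x,y=map(lambda a:int(round(a)),g); p=im[y-4:y+5,x-4:x+5].astype(float); w=np.clip(p.min(2)-110,0,None); Y,X=np.mgrid[y-4:y+5,x-4:x+5]
        L.append([(w*X).sum()/w.sum(),(w*Y).sum()/w.sum()])
    P=ray(n,L,.0155); print(n,np.array(L).round(1).tolist(),P[:,:2].round(4).tolist())
    if n=="top": print("ctr",P.mean(0).round(4),"diag",(P[0]+P[2])[:2]/2,(P[1]+P[3])[:2]/2)
    else: print("ctr diag",((P[0]+P[1])/2),"edges",np.linalg.norm(P[0]-P[2]),np.linalg.norm(P[1]-P[2]), np.degrees(np.arctan2(*(P[2]-P[0])[[1,0]])))
for n in("top","scene"): print(n, proj(n,[[.4715,.2935,.0155],[.4715,.2935,.091],[.4715,.2935,.086],[.518,-.2495,.045]]).round(1).tolist())
```

```text
top [[205.6, 217.1], [232.1, 224.5], [219.0, 268.4], [192.4, 260.9]] [[0.5328, 0.3134], [0.5164, 0.2495], [0.4119, 0.2761], [0.4283, 0.3399]]
ctr [0.4724 0.2947 0.0155] diag [0.47234248 0.29473999] [0.47238574 0.29467865]
scene [[235.0, 289.0], [286.3, 318.5], [252.3, 333.0]] [[0.5334, 0.3116], [0.4137, 0.2762], [0.4301, 0.3403]]
ctr diag [0.47353805 0.29388816 0.0155    ] edges 0.1072534575269083 0.06615319711178845 164.4549447226675
top [[212.8, 243.0], [206.3, 242.4], [206.8, 242.4], [443.3, 227.4]]
scene [[260.6, 303.8], [257.1, 278.4], [257.4, 280.2], [420.0, 172.2]]
```

servo_tool(steps=[[1,-0.2,-1.2,1,0],[1,0,0,2,0],[1,0,0,1.5,0],[1,0,0,0,0],[1,0,0,0,0]])

```text
time_s: 8.28
tcp_pos: [0.4725, 0.2947, 0.132]
eef_rot: [-180.0, -0.0, -14.2]
contact_force: [0.1, -0.2, -0.4]
gripper_width: 0.0136
```

Run:
```python
from h import *
plan([.472,.2943,.1246],-14.2)
for n in("scene","wrist"): cv2.imwrite(f"pics/{n}5.png",r.capture(n)[:,:,::-1])
s=cv2.imread("pics/scene5.png")
cv2.imwrite("pics/c5.png",cv2.resize(s[210:350,190:330],None,fx=4.2,fy=4.2,interpolation=cv2.INTER_CUBIC))
# projections of expected lid & pot circles
```

```text
t 8.28 tcp [0.4725 0.2947 0.132 ] rot [-1.7998e+02 -2.0000e-02 -1.4240e+01] F [ 0.09 -0.24 -0.44] M [-0.051  0.131  0.012] w 0.0136
shift cm [-0.04  0.05  0.74] spin -0.04
```

View pics/c5.png

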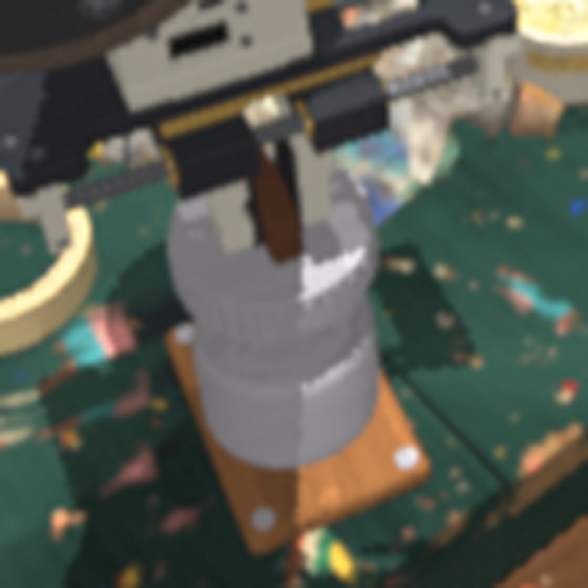

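View pics/wrist5.png

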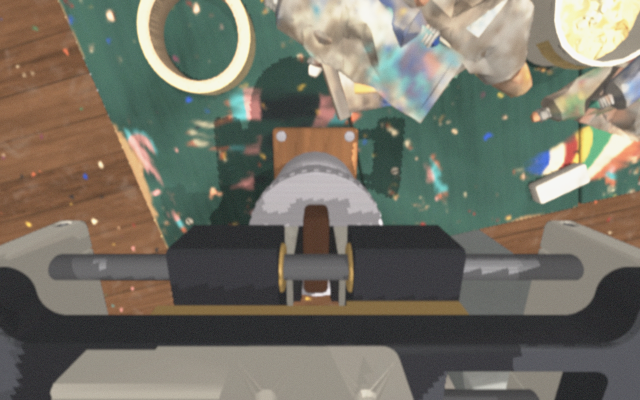

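The wrist view shows the board screws level at (281,136) and (349,136), with the pot and lid centred near column 315. That means the yaw and side-to-side position are right, so I'll descend carefully.

servo_tool(steps=[[1,0,0,0.7,0],[1,0,0,0.6,0],[1,0,0,0.2,0],[1,0,0,0,0]])

```text
time_s: 8.88
tcp_pos: [0.4721, 0.2942, 0.1163]
eef_rot: [180.0, 0.0, -14.2]
contact_force: [0.4, -0.3, -1.3]
gripper_width: 0.0138
```

servo_tool(steps=[[1,0,0,0.1,0],[1,0,0,0.1,0],[1,0,0,0,0]])

```text
time_s: 9.25
tcp_pos: [0.4721, 0.2943, 0.1145]
eef_rot: [180.0, 0.0, -14.2]
contact_force: [0.5, 0.2, -1.0]
gripper_width: 0.0138
```

Run:
```python
from h import *
plan([.472,.2943,.1106],-14.2)
```

```text
t 9.25 tcp [0.4721 0.2943 0.1145] rot [180.     0.   -14.25] F [ 0.52  0.16 -0.99] M [-0.134  0.198 -0.033] w 0.0138
shift cm [-0.01  0.01  0.39] spin -0.05
```

servo_tool(steps=[[1,0,0,0.1,0],[1,0,0,0.1,0],[1,0,0,0,0]])

```text
time_s: 9.62
tcp_pos: [0.4721, 0.2944, 0.1125]
eef_rot: [180.0, 0.0, -14.3]
contact_force: [0.3, -1.0, -0.6]
gripper_width: 0.0134
```

servo_tool(steps=[[1,0,0,0.1,0],[1,0,0,0,0]])

```text
time_s: 9.88
tcp_pos: [0.4721, 0.2944, 0.1115]
eef_rot: [-180.0, -0.0, -14.2]
contact_force: [1.3, -0.1, -1.9]
gripper_width: 0.0134
```

servo_tool(steps=[[1,0,0,0.05,0],[1,0,0,0.05,0],[1,0,0,0,0]])

```text
time_s: 10.25
tcp_pos: [0.4722, 0.2944, 0.1108]
eef_rot: [-180.0, -0.0, -14.2]
contact_force: [-0.1, -0.3, 1.8]
gripper_width: 0.0139
```

servo_tool(steps=[[1,0,0,0.05,0],[1,0,0,0,0]])

```text
time_s: 10.5
tcp_pos: [0.4722, 0.2944, 0.1108]
eef_rot: [-180.0, -0.0, -14.2]
contact_force: [-1.7, -1.2, 7.1]
gripper_width: 0.0141
```

servo_tool(steps=[[1,0,0,-0.03,0],[1,0,0,0,0],[1,0,0,0,0]])

```text
time_s: 10.88
tcp_pos: [0.4722, 0.2944, 0.1108]
eef_rot: [-180.0, -0.0, -14.2]
contact_force: [-1.5, -0.4, 6.4]
gripper_width: 0.0136
```

Run:
```python
from h import *
plan([.472,.2943,.1106],-14.2)
for n in("scene",): cv2.imwrite(f"pics/{n}6.png",r.capture(n)[:,:,::-1])
s=cv2.imread("pics/scene6.png")
cv2.imwrite("pics/c6.png",cv2.resize(s[210:350,190:330],None,fx=4.2,fy=4.2,interpolation=cv2.INTER_CUBIC))
```

```text
t 10.88 tcp [0.4722 0.2944 0.1108] rot [-1.7999e+02 -2.0000e-02 -1.4240e+01] F [-1.53 -0.45  6.39] M [-0.414  0.974  0.002] w 0.0136
shift cm [-0.02  0.02  0.02] spin -0.04
```

View pics/c6.png

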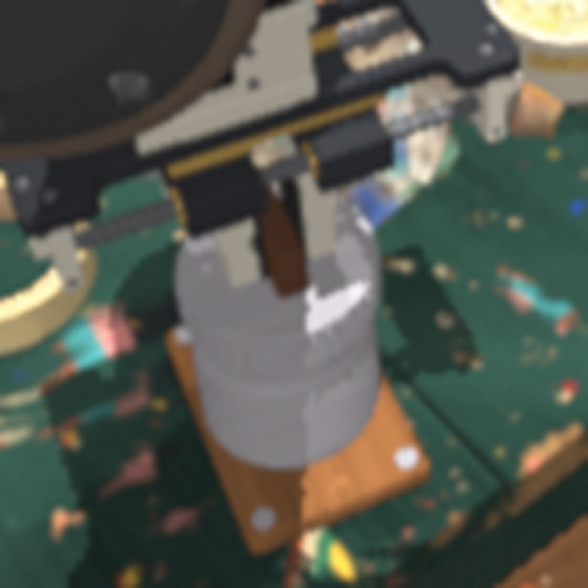

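The lid stands level on the thread (contact at tip z = 0.1108 against 0.1106 expected). Now I'll ease the press and feel backward for the gap.

servo_tool(steps=[[1,0,0,-0.02,0],[1,0,0,0,-3],[1,0,0,0,-3],[1,0,0,0,0]])

```text
time_s: 11.42
tcp_pos: [0.4725, 0.2947, 0.1108]
eef_rot: [-180.0, -0.0, -8.3]
contact_force: [0.2, 0.2, 3.4]
gripper_width: 0.0138
```

Run:
```python
from h import *
plan([.472,.2943,.1106],-14.2)
```

```text
t 11.43 tcp [0.4725 0.2947 0.1108] rot [-1.7996e+02 -4.0000e-02 -8.2600e+00] F [0.25 0.19 3.36] M [-0.08   0.115  0.103] w 0.0138
shift cm [-0.05  0.05  0.02] spin 5.94
```

servo_tool(steps=[[1,0,0,0,-3],[1,0,0,0,-3],[1,0,0,0,0]])

```text
time_s: 11.8
tcp_pos: [0.4724, 0.2946, 0.1107]
eef_rot: [-180.0, -0.0, -2.3]
contact_force: [-0.5, -0.1, 3.5]
gripper_width: 0.0137
```

servo_tool(steps=[[1,0,0,0,-3],[1,0,0,0,-3],[1,0,0,0,0]])

```text
time_s: 12.18
tcp_pos: [0.4719, 0.2943, 0.1101]
eef_rot: [180.0, 0.0, 3.6]
contact_force: [0.0, 0.6, -1.1]
gripper_width: 0.0136
```

The support is gone at yaw 3.6° (force near 0, z falling). I'll turn 3° more to the middle of the gap and lower.

servo_tool(steps=[[1,0,0,0,-2.5],[1,0,0,0.1,0],[1,0,0,0.1,0],[1,0,0,0,0]])

```text
time_s: 12.68
tcp_pos: [0.472, 0.2943, 0.1083]
eef_rot: [180.0, 0.0, 6.2]
contact_force: [1.0, 1.2, -1.5]
gripper_width: 0.0139
```

servo_tool(steps=[[1,0,0,0.1,0],[1,0,0,0.1,0],[1,0,0,0,0]])

```text
time_s: 13.05
tcp_pos: [0.4721, 0.2943, 0.1065]
eef_rot: [180.0, 0.0, 6.2]
contact_force: [1.3, 0.9, -1.2]
gripper_width: 0.0136
```

servo_tool(steps=[[1,0,0,0.1,0],[1,0,0,0.08,0],[1,0,0,0,0]])

```text
time_s: 13.42
tcp_pos: [0.4721, 0.2943, 0.1047]
eef_rot: [180.0, 0.0, 6.2]
contact_force: [0.4, 0.3, -0.7]
gripper_width: 0.0141
```

servo_tool(steps=[[1,0,0,0.05,0],[1,0,0,0.05,0],[1,0,0,0,0]])

```text
time_s: 13.8
tcp_pos: [0.4721, 0.2943, 0.1038]
eef_rot: [180.0, 0.0, 6.2]
contact_force: [-1.0, 0.2, 0.5]
gripper_width: 0.0137
```

The lid dropped exactly 7 mm and has light contact. Next comes the forward (clockwise) turn with a light press.

servo_tool(steps=[[1,0,0,0.03,0],[1,0,0,0,3],[1,0,0,0,3],[1,0,0,0,0]])

```text
time_s: 14.3
tcp_pos: [0.4722, 0.2944, 0.1035]
eef_rot: [-180.0, -0.0, 0.3]
contact_force: [0.6, 0.4, 0.4]
gripper_width: 0.0136
```

Run:
```python
from h import *
plan([.472,.2943,.1038],6.2)
```

```text
t 14.3 tcp [0.4722 0.2944 0.1035] rot [-1.7999e+02 -1.0000e-02  2.7000e-01] F [0.57 0.45 0.44] M [-0.114  0.052 -0.041] w 0.0136
shift cm [-0.02  0.01 -0.03] spin -5.93
```

servo_tool(steps=[[1,0,0,0.03,3],[1,0,0,0.03,3],[1,0,0,0,0]])

```text
time_s: 14.68
tcp_pos: [0.4723, 0.2944, 0.103]
eef_rot: [-180.0, -0.0, -5.7]
contact_force: [-0.1, 0.0, 0.1]
gripper_width: 0.0136
```

Run:
```python
from h import *
plan([.472,.2943,.1038],6.2)
```

```text
t 14.68 tcp [0.4723 0.2944 0.103 ] rot [-1.7999e+02 -1.0000e-02 -5.6700e+00] F [-0.09  0.03  0.13] M [-0.077  0.153 -0.037] w 0.0136
shift cm [-0.02  0.02 -0.08] spin -11.87
```

servo_tool(steps=[[1,0,0,0.04,3],[1,0,0,0.04,3],[1,0,0,0,0]])

```text
time_s: 15.05
tcp_pos: [0.4724, 0.2946, 0.1024]
eef_rot: [-180.0, -0.0, -11.6]
contact_force: [0.7, -0.1, 3.4]
gripper_width: 0.014
```

servo_tool(steps=[[1,0,0,0.03,3],[1,0,0,0.03,3],[1,0,0,0,0]])

```text
time_s: 15.42
tcp_pos: [0.4724, 0.2946, 0.1018]
eef_rot: [-180.0, -0.0, -17.6]
contact_force: [0.8, -0.7, 3.2]
gripper_width: 0.0136
```

Run:
```python
from h import *
plan([.472,.2943,.1038],6.2)
```

```text
t 15.43 tcp [0.4724 0.2946 0.1018] rot [-1.7996e+02 -3.0000e-02 -1.7610e+01] F [ 0.78 -0.74  3.23] M [-0.046  0.221 -0.073] w 0.0136
shift cm [-0.03  0.04 -0.2 ] spin -23.81
```

Now it's tracking the thread at about 4 N and 0.07 N m, so I'll continue at the same rate.

servo_tool(steps=[[1,0,0,0.03,3],[1,0,0,0.03,3],[1,0,0,0.03,3],[1,0,0,0,0]])

```text
time_s: 15.92
tcp_pos: [0.4724, 0.2946, 0.101]
eef_rot: [-180.0, -0.0, -26.6]
contact_force: [-0.5, -0.4, 4.2]
gripper_width: 0.0137
```

servo_tool(steps=[[1,0,0,0.03,3],[1,0,0,0.03,3],[1,0,0,0.03,3],[1,0,0,0,0]])

```text
time_s: 16.42
tcp_pos: [0.4725, 0.2947, 0.1002]
eef_rot: [-179.9, -0.0, -35.6]
contact_force: [0.1, 0.8, 6.7]
gripper_width: 0.0132
```

Run:
```python
from h import *
plan([.472,.2943,.1038],6.2)
```

```text
t 16.43 tcp [0.4725 0.2947 0.1002] rot [-1.7994e+02 -2.0000e-02 -3.5630e+01] F [0.06 0.76 6.7 ] M [-0.082  0.363 -0.098] w 0.0132
shift cm [-0.02  0.06 -0.36] spin -41.83
```

servo_tool(steps=[[1,0,0,0.01,3],[1,0,0,0.02,3],[1,0,0,0,0]])

```text
time_s: 16.8
tcp_pos: [0.4724, 0.2946, 0.0998]
eef_rot: [-180.0, -0.0, -41.6]
contact_force: [0.1, -0.1, 4.4]
gripper_width: 0.0138
```

servo_tool(steps=[[1,0,0,0.025,3],[1,0,0,0.025,3],[1,0,0,0,0]])

```text
time_s: 17.18
tcp_pos: [0.4725, 0.2947, 0.0992]
eef_rot: [-179.9, 0.0, -47.6]
contact_force: [0.4, -0.3, 4.5]
gripper_width: 0.0136
```

Run:
```python
from h import *
plan([.472,.2943,.1038],6.2)
```

```text
t 17.18 tcp [0.4725 0.2947 0.0992] rot [-179.94    0.    -47.62] F [ 0.37 -0.29  4.46] M [ 0.131  0.138 -0.04 ] w 0.0136
shift cm [-0.    0.06 -0.46] spin -53.82
```

servo_tool(steps=[[1,0,0,0.02,3],[1,0,0,0,0]])

```text
time_s: 17.42
tcp_pos: [0.4724, 0.2947, 0.099]
eef_rot: [-179.9, 0.0, -50.6]
contact_force: [0.3, 0.5, 5.4]
gripper_width: 0.0142
```

Run:
```python
from h import *
plan([.472,.2943,.1038],6.2)
```

```text
t 17.43 tcp [0.4724 0.2947 0.099 ] rot [-1.7995e+02  1.0000e-02 -5.0610e+01] F [0.33 0.52 5.37] M [ 0.259  0.099 -0.059] w 0.0142
shift cm [ 0.    0.06 -0.48] spin -56.81
```

servo_tool(steps=[[1,0,0,0.02,2],[1,0,0,0,0]])

```text
time_s: 17.68
tcp_pos: [0.4727, 0.2949, 0.0988]
eef_rot: [-179.9, 0.0, -52.6]
contact_force: [1.1, 1.5, 5.3]
gripper_width: 0.014
```

Run:
```python
from h import *
plan([.472,.2943,.1038],6.2)
```

```text
t 17.68 tcp [0.4727 0.2949 0.0988] rot [-179.92    0.    -52.61] F [1.13 1.47 5.31] M [ 0.505 -0.383  0.01 ] w 0.014
shift cm [ 0.01  0.09 -0.5 ] spin -58.81
```

servo_tool(steps=[[1,0,0,0,2],[1,0,0,0,0]])

```text
time_s: 17.92
tcp_pos: [0.4731, 0.2955, 0.0989]
eef_rot: [-179.8, 0.0, -54.7]
contact_force: [4.2, 3.5, 2.3]
gripper_width: 0.0139
```

Run:
```python
from h import *
plan([.472,.2943,.1038],6.2)
```

```text
t 17.93 tcp [0.4731 0.2955 0.0989] rot [-1.7985e+02  2.0000e-02 -5.4730e+01] F [4.19 3.46 2.35] M [ 1.309 -1.419  0.373] w 0.0139
shift cm [ 0.03  0.16 -0.5 ] spin -60.93
```

servo_tool(steps=[[1,0,0,0,1.5],[1,0,0,0,0]])

```text
time_s: 18.18
tcp_pos: [0.4731, 0.2955, 0.0989]
eef_rot: [-179.8, 0.0, -56.2]
contact_force: [4.2, 2.8, 2.8]
gripper_width: 0.0138
```

Run:
```python
from h import *
plan([.472,.2943,.1038],6.2)
```

```text
t 18.18 tcp [0.4731 0.2955 0.0989] rot [-1.7985e+02  1.0000e-02 -5.6170e+01] F [4.16 2.77 2.82] M [ 1.256 -1.382  0.825] w 0.0138
shift cm [ 0.04  0.16 -0.49] spin -62.37
```

The torque rose sharply, so it has reached the stops at z -11.9 mm. I'll back off the strain at once.

servo_tool(steps=[[1,0,0,0,-2.5],[1,0,0,0,0]])

```text
time_s: 18.42
tcp_pos: [0.4729, 0.2952, 0.0988]
eef_rot: [-179.9, 0.0, -53.8]
contact_force: [3.6, 3.3, 3.2]
gripper_width: 0.0137
```

Run:
```python
from h import *
plan([.4724,.2946,.0988],-53.7)
```

```text
t 18.43 tcp [0.4729 0.2952 0.0988] rot [-1.7988e+02  2.0000e-02 -5.3750e+01] F [3.57 3.3  3.23] M [ 1.338 -1.387  0.227] w 0.0137
shift cm [0.02 0.08 0.  ] spin -0.05
```

servo_tool(steps=[[1,0,0,0,-0.7],[2.2,0,0,0,0],[3.5,0,0,0,0],[3.5,0,0,0,0],[3.5,0,0,0,0]])

```text
time_s: 19.05
tcp_pos: [0.4718, 0.294, 0.0981]
eef_rot: [179.9, -0.0, -53.1]
contact_force: [-0.2, -0.2, 0.6]
gripper_width: 0.0349
```

servo_tool(steps=[[3.5,0,0,-0.5,0],[3.5,0,0,-2,0],[3.5,0,0,-4,0],[3.5,0,0,-5,0],[3.5,0,0,-3,0],[3.5,0,0,0,0]])

```text
time_s: 19.8
tcp_pos: [0.4731, 0.2953, 0.2467]
eef_rot: [-179.7, 0.0, -53.0]
contact_force: [0.0, -0.3, -0.8]
gripper_width: 0.0349
```

servo_tool(steps=[[3.5,5,0,-1,0],[3.5,5,0,0,0],[3.5,5,0,0,0],[3.5,0,0,0,0]])

```text
time_s: 20.3
tcp_pos: [0.5632, 0.1718, 0.2522]
eef_rot: [179.9, 0.0, -53.3]
contact_force: [-1.0, 0.8, 0.3]
gripper_width: 0.0351
```

Run:
```python
from h import *
plan([.4724,.2946,.0988],-53.7)
for n in("scene","top"): cv2.imwrite(f"pics/{n}7.png",r.capture(n)[:,:,::-1])
s=cv2.imread("pics/scene7.png");t=cv2.imread("pics/top7.png")
cv2.imwrite("pics/c7.png",np.hstack([cv2.resize(s[200:350,190:340],None,fx=2.66,fy=2.66,interpolation=cv2.INTER_CUBIC),cv2.resize(t[165:315,135:285],None,fx=2.66,fy=2.66,interpolation=cv2.INTER_CUBIC)]))
```

```text
t 20.3 tcp [0.5632 0.1718 0.2522] rot [179.88   0.   -53.27] F [-0.97  0.79  0.27] M [0.014 0.159 0.016] w 0.0351
shift cm [-15.27  -0.1   15.34] spin 0.43
```

View pics/c7.png

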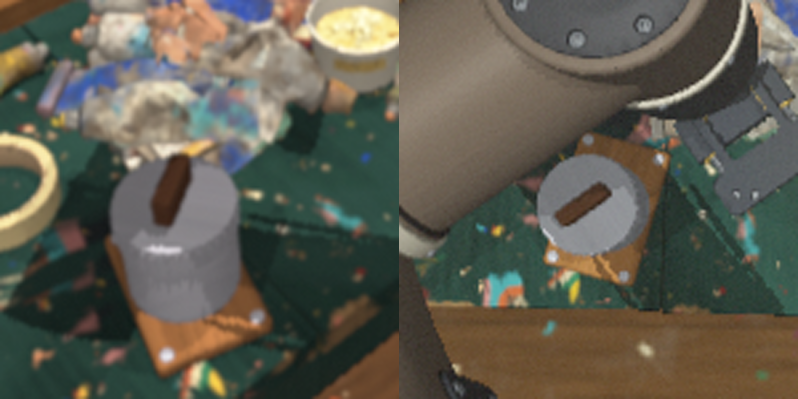

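The lid sits level on the pot, with the bar turned about 40° clockwise from the board's long side. One numeric check before handing in.

Run:
```python
from h import *
t=cv2.imread("pics/top7.png"); c=t[215:270,175:240]; hsv=cv2.cvtColor(c,cv2.COLOR_BGR2HSV)
b=((hsv[...,1]>70)&(c.max(2)<115)&(hsv[...,0]<15)).astype(np.uint8)*255
b=cv2.morphologyEx(b,cv2.MORPH_OPEN,np.ones((2,2)))
for k in cv2.findContours(b,0,1)[0]:
    if cv2.contourArea(k)>25:
        q=k[:,0]+[175,215]; print("bar",cv2.minAreaRect((ray("top",q,.123)[:,:2]*1000).astype(np.float32)))
w=((hsv[...,1]<30)&(c.min(2)>115)).astype(np.uint8)*255; w=cv2.morphologyEx(w,cv2.MORPH_OPEN,np.ones((3,3)))
k=max(cv2.findContours(w,0,1)[0],key=cv2.contourArea); h=cv2.convexHull(k)[:,0]+[175,215]
print("lid",cv2.minEnclosingCircle((ray("top",h,.097)[:,:2]*1000).astype(np.float32)))
s=cv2.imread("pics/scene7.png")
th=np.linspace(0,2*np.pi,60); C=[[.4724+.042*np.cos(a),.2945+.042*np.sin(a),z] for z in(.097,.074) for a in th]
for n,im in(("scene",s),("top",t)):
    f=4; big=cv2.resize(im[200:350,165:315],None,fx=f,fy=f,interpolation=cv2.INTER_CUBIC)
    for p in proj(n,C): cv2.circle(big,tuple(int(v) for v in (p-[165,200]+.5)*f),1,(0,0,255),-1)
    cv2.imwrite(f"pics/chk_{n}.png",big)
cv2.imwrite("pics/chk.png",cv2.resize(np.hstack([cv2.imread("pics/chk_scene.png")[0:480],cv2.imread("pics/chk_top.png")[0:480]]),(800,320)))
```

```text
bar ((470.3829040527344, 290.5799560546875), (14.126413345336914, 45.58066177368164), 36.60380935668945)
lid ((472.11651611328125, 294.92767333984375), 41.2966194152832)
```

View pics/chk.png

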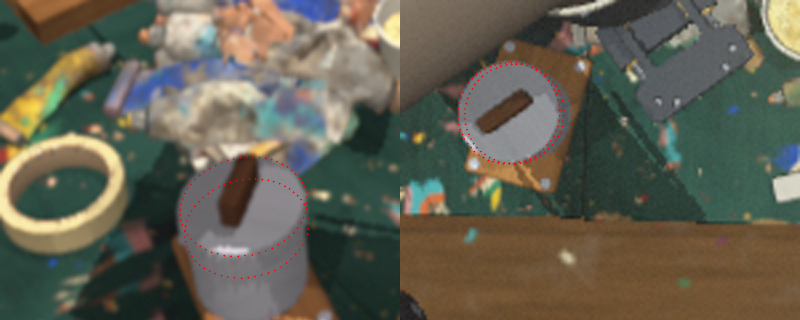

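The predicted rim of a lid in the home position matches the lid in both views, with its centre at (0.472, 0.295). Handing in.

```bash
python3 -c "
from plant import r
print(r.get_state()['time_s'],r.close_job())"
```

```text
the job is handed in; nothing more can be done
20.4 None
```

The lid is screwed home on the pot and the job was handed in at 20.4 s; `close_job` gives no verdict.

1. **Set on:** I gripped the lid by its bar and set it on the thread with the bar in line with the board. It touched at tip z = 0.1108 m, against 0.1106 m expected.
2. **Step:** I turned it anticlockwise until the support vanished, about 18° round, and went about 2.5° further. It then dropped 7.0 mm into the gaps.
3. **Home:** I turned it clockwise about 60° with a press of about 1 to 8 N, until the torque rose at the stops, 11.9 mm below the top faces. I then backed off, released it and moved the arm away.

**Last checks:**
- **Home position:** In the top and scene views, a rim drawn for the home position matched the lid. The lid's centre came out within about 1 mm of the pot's axis.
- **Bystanders:** None looked disturbed in the pictures, but I did not measure their positions.

**Checks that ran over or disagreed:**
- **Torque at the stop:** My last 1.5° took the wrist torque reading to about 0.8 N m, well past the 0.2 N m that means stopped. I backed off at once. From that torque I estimate a force at the lugs of roughly 27 N, under the 40 N limit, but I could not measure it.
- **Press:** It ran somewhat above the 2 to 5 N guide at moments; the highest reading while turning was 6.7 N.
- **Camera offset:** The wrist and top cameras disagreed by about 2 mm on where the lid's centre was. I judged the fit by touch.

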